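Feed the battery checker and hold its run paddle

ROBOT

A 6-joint arm with a two-finger parallel gripper is mounted at the origin on the work surface. World frame = base frame: x ahead of the robot, y to its left, z up, the work surface at z = 0. Lengths are in m, angles in degrees, forces in N, time in s.
With the tool pointing down it reaches from about 0.3 to 0.75 m from the base axis. Payload 8.5 kg.
Tool frame: the origin (TCP) lies midway between the tips of the shut fingers; the grasp point (between the pads) lies 19 mm behind it; z points along the fingers, y is the line along which they close (so a half turn about z gives the same grasp; the last joint's range is limited). The gripper opens to 85 mm and grips with 20 to 120 N. Pads are 22 mm wide; open, the fingers measure 114 mm over their backs; the gripper's body (76 mm by 85 mm) begins 54 mm behind the grasp point. The pads swing forward as they close: fully open they stand 13 mm farther back than shut.
Start: joints at [-88.768, 21.807, 74.336, -0, 83.858, -12.336], TCP at [0.129, -0.535, 0.231] pointing down, gripper open.
Joint ranges: [-178.18, 178.18], [-50.72, 133.34], [12.68, 142.11], [-81.47, 261.47], [9.98, 163.14], [-165.26, 165.26]. Speed limits (degrees/s): [136.94, 136.94, 180, 180, 180, 180].

INTERFACE

Orientations are given as a 3x3 rotation matrix whose columns are the frame's x, y, z axes.
In Python, from rig import observe, optics, order, spotter gives the robot as it stands.
- The arm moves only by the tool move_arm, never from a script. Its argument "series" is text: rows parted by semicolons, each of 5 numbers parted by spaces: the shift along the tool's x, y, z in cm, then the turn about the tool's z in degrees, then the opening, from -1 (shut) to 1 (fully open). A call has 1 to 8 rows; each row is the pose to reach, as a shift and turn from the pose commanded when the call began, along the tool's axes at that moment; what a row does not reach only later rows make up. A row lasts 1/8 s, in which the tool goes at most 62.5 mm and 10.7 degrees, less where a joint would pass 70% of its speed; a pose out of reach is approached as far as the arm can. A call with a gripper value outside its range is refused whole. The fingers move at their own pace and stop on an object; "force" is the grip in N (left out, the last holds). Time passes only in rows, so rows that repeat a pose let the fingers close. It gives the time, the measured TCP pose, the force, the opening and the grip force at its end, in the units of the state.
- observe(): the state, without advancing time (a new reading comes with each control period).
- optics.get_image(name): name is "scene" or "top" or "wrist"; returns a dict with "pixels" (480x640x3 uint8, blue, green, red), "camera_matrix" (3x3 intrinsics, pixels), "rvec" (rotation vector, rad) and "tvec" (3), from world to camera coordinates, as OpenCV has them. Camera axes: x right, y down, z forward; pixel columns grow to the right and rows downward; lengths in m; the calibration is good to about 2 mm. A picture is of the moment at which its call begins. There is no depth.
- order.close_job(): hands the job in; it is judged then, once.
Trained networks look in the newest picture that a camera, given by its name, has taken for a name from the list of things; names that differ only in an ending like _2 or _b are one class to them, and where a whole thing is asked for, a point or a joint stands for the part that bears it (a point fixed in the world has none). Each returns a list of dicts, best first, with "score" (0 to 1); they miss things now and then, are a little off and sometimes report something else, mostly with a low value. They report only what shows in the picture. A call takes as long as a camera call.
- spotter.find_in(thing, camera): "point" ([x, y, z] in m, in world coordinates, good to about 4 mm: the middle of the surface that is visible of it).
- spotter.cut_out(thing, camera): "pixels" (480x640 bool, what is visible of it).
- spotter.mark_of(thing, camera): "point" ([x, y, z] in m, in world coordinates, good to about 4 mm: a listed point, or the origin of a listed thing).
The state is a dict: "time_s": time; "q": joint angles; "qvel": joint speeds; "joint_efforts": joint torques, N m; "position": TCP position; "tool_rot": TCP orientation; "ft_force": force on the tool from outside, world axes, zero at the start; "wrist_torque": the same for the moment, N m; "grip_width": finger opening in m; "gripper_force": force on a finger pad.
Only numpy, scipy, OpenCV 4.12 (cv2) and the standard library are available. Lean on these libraries where they do the work, as an engineer would, in place of code of your own. Each camera call takes 0.05 s, during which the arm holds its last target. There are 200 camera calls.

TASK

Tip all four loose cells out of the blue scoop tray into the orange-lined hopper of the battery checker, then stand the empty tray flat on the glass shelf again and let go of it. Then, with the fingertips, press the checker's yellow spring-loaded hold-to-run paddle down to half travel, where it lies level beside the green band, and finish the program while still holding it there. Pressing the paddle to its bottom stop trips the checker, so never do that, and leave the lenses, blower, battery box and aluminium plate where they are.

Things in the scene. Friction and masses are not known exactly. Their poses are not given: they have to be found in the camera images.
- tray: Blue open scoop tray, loose, about 160 g, 126 long (its x) x 90 wide (its y), floor 3 thick, side and rear walls 26 high. Origin: centre of the floor's underside; z up. The low spout is at -x: the floor slopes up at 20 degrees from x = -50 mm to the lip, with no front wall. The rear wall at +x carries a black upright handle fin.
- tray_handle (a point): Grip point in the middle of the tray's black handle fin, at tray (52.5, 0, 56) mm. The fin is 9 thick along tray x, 44 wide along tray y, and stands up to 76 above the tray's underside; pinch it from above with the fingers closing along tray x. Axes as the tray's.
- tray_lip (a point): Middle of the tray's pouring lip, at tray (-74, 0, 11) mm. Tilting the tray with this end down by 50 degrees or more lets the cells roll out over it.
- cell1: Red and brass cylindrical camera cell, 17 diameter x 33 long, about 17 g, loose, lying in the tray across its pouring direction at the start. Origin at its centre; its x is the cylinder's axis.
- cell2: Red and brass cylindrical camera cell, 17 diameter x 33 long, about 17 g, loose, lying in the tray across its pouring direction at the start. Origin at its centre; its x is the cylinder's axis.
- cell3: Red and brass cylindrical camera cell, 17 diameter x 33 long, about 17 g, loose, lying in the tray across its pouring direction at the start. Origin at its centre; its x is the cylinder's axis.
- cell4: Red and brass cylindrical camera cell, 17 diameter x 33 long, about 17 g, loose, lying in the tray across its pouring direction at the start. Origin at its centre; its x is the cylinder's axis.
- checker: Battery checker, fixed: grey base 150 (its x) x 300 (its y) x 28 high. Origin: centre of its underside; z up. White hopper housing at its +y end, yellow paddle at its -y end. Black upright scale plate, 4 x 30, beside the paddle tip at x = -40, y = -103 to -133, top at 102, with a green band at the height of the level paddle, a red one lower.
- hopper_mouth (a point): Centre of the hopper's square mouth at rim height, checker (0, 70, 115) mm. Mouth 132 x 132 inside, rim walls 4 thick, orange sloping sides down to a floor 60 below the rim. Axes as the checker's.
- paddle (a joint): Yellow paddle's angle, rad: 0 = released (tip 0.22 rad up), 0.22 = half travel (level), 0.44 = bottom stop. Hinge at checker (0, -12, 66) mm, axis along checker x; paddle 36 wide, 10 thick, reaching 118 from the hinge to checker -y. Spring: about 4 N at the pad to start, 8 N at half travel, 12 N at the stop. Runs from 0.16 to 0.28, trips above 0.37.
- paddle_pad (a point): Point to press, on the top face of the paddle, in the middle of the black rubber pad (30 x 34), 95 from the hinge; it moves with the paddle. When the paddle is level it is at checker (0, -107, 71) mm.
- lens1: Black lens standing upright on the turntable, 74 diameter x 105 high; origin under its centre. Leave alone.
- lens2: Black lens standing upright on the turntable, 68 diameter x 75 high; origin under its centre. Leave alone.
- lens3: Black lens standing upright on the turntable, 64 diameter x 60 high; origin under its centre. Leave alone.
- blower: Red silicone blower standing on its base, nozzle up, 62 diameter x 120 high; origin under its centre. Leave alone.
- battery_box: White plastic battery box, 75 x 105 x 34 high; origin under its centre. Leave alone.
- qr_plate: Aluminium quick-release plate with a rubber pad, lying flat, 52 x 70 x 10; origin under its centre. Leave alone.

How it is judged (in metres and radians):
On the way, in this order (a step that is already met when the one before it is completed fails the run):
1. all four cells have been tipped from the tray into the hopper (x of cell1 in the frame of hopper_mouth between -0.066 and 0.066 m and y of cell1 in the frame of hopper_mouth between -0.066 and 0.066 m and z of each of cell1, cell2, cell3, cell4 in the frame of hopper_mouth below -0.005 m and x of cell2 in the frame of hopper_mouth between -0.066 and 0.066 m and y of cell2 in the frame of hopper_mouth between -0.066 and 0.066 m and x of cell3 in the frame of hopper_mouth between -0.066 and 0.066 m and y of cell3 in the frame of hopper_mouth between -0.066 and 0.066 m and x of cell4 in the frame of hopper_mouth between -0.066 and 0.066 m and y of cell4 in the frame of hopper_mouth between -0.066 and 0.066 m and angle between tray's own z axis and vertical above 0.4 rad), for 0.1 s.
2. the empty tray stands flat on the shelf, released, with the cells in the hopper (x of cell1 in the frame of hopper_mouth between -0.066 and 0.066 m and y of cell1 in the frame of hopper_mouth between -0.066 and 0.066 m and z of each of cell1, cell2, cell3, cell4 in the frame of hopper_mouth below -0.005 m and x of cell2 in the frame of hopper_mouth between -0.066 and 0.066 m and y of cell2 in the frame of hopper_mouth between -0.066 and 0.066 m and x of cell3 in the frame of hopper_mouth between -0.066 and 0.066 m and y of cell3 in the frame of hopper_mouth between -0.066 and 0.066 m and x of cell4 in the frame of hopper_mouth between -0.066 and 0.066 m and y of cell4 in the frame of hopper_mouth between -0.066 and 0.066 m and height (world z) of tray below 0.006 m and angle between tray's own z axis and vertical below 0.08 rad and linear speed of tray below 0.03 m/s and contact force between the fingers and tray below 0.1 N), for 0.2 s.
3. the fingertips hold the paddle at half travel for a second (x of cell1 in the frame of hopper_mouth between -0.066 and 0.066 m and y of cell1 in the frame of hopper_mouth between -0.066 and 0.066 m and z of each of cell1, cell2, cell3, cell4 in the frame of hopper_mouth below -0.005 m and x of cell2 in the frame of hopper_mouth between -0.066 and 0.066 m and y of cell2 in the frame of hopper_mouth between -0.066 and 0.066 m and x of cell3 in the frame of hopper_mouth between -0.066 and 0.066 m and y of cell3 in the frame of hopper_mouth between -0.066 and 0.066 m and x of cell4 in the frame of hopper_mouth between -0.066 and 0.066 m and y of cell4 in the frame of hopper_mouth between -0.066 and 0.066 m and value of joint paddle between 0.16 and 0.28 rad and contact force between the fingers and paddle above 2 N), for 1 s.
At the end, for the whole second after the job is handed in: Fingertips still press the paddle (over 2 N), keeping it at 0.16 to 0.28 rad (level within 0.06), the tray not helping; all four cells lie still in the hopper below its rim; the empty tray stands flat on the shelf (6 mm, 0.08 rad), untouched by the fingers (all of step 3 and height (world z) of tray below 0.006 m and angle between tray's own z axis and vertical below 0.08 rad and linear speed of tray below 0.03 m/s and contact force between the fingers and tray below 0.1 N and contact force between tray and paddle below 0.1 N and linear speed of each of cell1, cell2, cell3, cell4 below 0.05 m/s and velocity of joint paddle between -0.1 and 0.1 rad/s); the arm keeps its last pose, push and grip.
It fails at once if the paddle is pressed to its bottom stop (over 0.37 rad) (value of joint paddle above 0.37 rad).
It fails at once if a lens, the blower, the battery box or the plate is moved by over 25 mm or tipped over (distance of any of lens1, lens2, lens3, blower, battery_box, qr_plate from where it was at the start of the episode above 0.025 m or angle between any of lens1, lens2, lens3, blower, battery_box, qr_plate's own z axis and vertical above 0.4 rad).
It also fails if it takes over 64 s, if anything falls off the work surface, if the arm or the gripper's body presses on something with over 40 N, if the wrist force passes 120 N, or if a joint passes its speed limit or range.

## Working session

There is one attempt and no reset: what is moved stays moved. The work goes in short steps, Python scripts to look and compute and a tool call to move; the robot and the scene stay as the last step left them, time stands still between calls to the robot, and variables do not carry over. Pictures are saved under pics/ and viewed, at most 10 in all, crops included, and the job is handed in when it is done.

Besides the shell and the picture viewer there is one more tool, called after "Request:" as a command line: name --argument value ..., lists and objects as JSON in quotes. move_arm: Moves the arm, as the interface text tells. Its arguments: {"type":"object","properties":{"series":{"type":"string"},"force":{"type":"number"}},"required":["series"]}

```bash
mkdir -p pics; cat > h.py <<'E'
import numpy as np, cv2
from rig import observe, optics, order, spotter
def find(things,cams=('scene','top')):
    for t in things:
        for c in cams:
            for f in ('mark_of','find_in'):
                try: r=getattr(spotter,f)(t,c)
                except Exception as e: print(t,c,f,e); continue
                print(t,c,f,[(np.round(d['point'],3).tolist(),round(d['score'],2)) for d in r[:4]])
def pic(c,n):
    im=optics.get_image(c); cv2.imwrite(f'pics/{n}.png',im['pixels']); return im
def state():
    s=observe(); print({k:np.round(s[k],3).tolist() for k in('time_s','position','tool_rot','ft_force','grip_width','q')}); return s
E
python3 - <<'E'
from h import *
for c in('scene','top'): pic(c,c+'0')
state()
find(['tray','tray_handle','tray_lip','hopper_mouth','checker','paddle_pad'])
E
```

```text
{'time_s': 0.1, 'position': [0.129, -0.534, 0.231], 'tool_rot': [[0.972, 0.235, -0.0], [0.235, -0.972, 0.001], [0.0, -0.001, -1.0]], 'ft_force': [-0.536, 0.788, -0.407], 'grip_width': 0.085, 'q': [-88.77, 21.838, 74.379, -0.001, 83.858, -12.333]}
tray scene mark_of [([0.426, 0.189, 0.0], 0.91), ([0.491, -0.299, 0.093], 0.58)]
tray scene find_in [([0.426, 0.19, 0.009], 0.96)]
tray top mark_of [([0.42, 0.192, -0.002], 0.8)]
tray top find_in [([0.417, 0.192, 0.003], 0.79)]
tray_handle scene mark_of [([0.48, 0.203, 0.058], 0.75)]
tray_handle scene find_in [([0.426, 0.195, 0.009], 0.86)]
tray_handle top mark_of [([0.482, 0.201, 0.058], 0.72)]
tray_handle top find_in [([0.424, 0.191, 0.004], 0.57)]
tray_lip scene mark_of [([0.357, 0.179, 0.01], 0.78)]
tray_lip scene find_in [([0.426, 0.193, 0.01], 0.86), ([0.536, 0.378, 0.125], 0.66)]
tray_lip top mark_of [([0.353, 0.175, 0.014], 0.81)]
tray_lip top find_in [([0.42, 0.189, 0.004], 0.81)]
hopper_mouth scene mark_of [([0.476, -0.126, 0.118], 0.9), ([0.741, 0.058, 0.002], 0.31)]
hopper_mouth scene find_in [([0.501, -0.162, 0.064], 0.92)]
hopper_mouth top mark_of [([0.478, -0.13, 0.116], 0.87), ([0.424, -0.469, -0.001], 0.43)]
hopper_mouth top find_in [([0.48, -0.188, 0.061], 0.64)]
checker scene mark_of [([0.486, -0.199, -0.002], 0.96), ([0.427, 0.188, 0.002], 0.32)]
checker scene find_in [([0.5, -0.162, 0.06], 0.61), ([0.411, 0.17, 0.018], 0.4)]
checker top mark_of [([0.485, -0.196, -0.0], 0.66)]
checker top find_in [([0.482, -0.185, 0.056], 0.75), ([0.75, -0.256, 0.061], 0.33)]
paddle_pad scene mark_of [([0.494, -0.302, 0.091], 0.64)]
paddle_pad scene find_in [([0.493, -0.268, 0.084], 0.77), ([0.43, 0.197, 0.007], 0.27)]
paddle_pad top mark_of [([0.495, -0.299, 0.093], 0.81)]
paddle_pad top find_in [([0.49, -0.262, 0.085], 0.92)]
```

View pics/scene0.png

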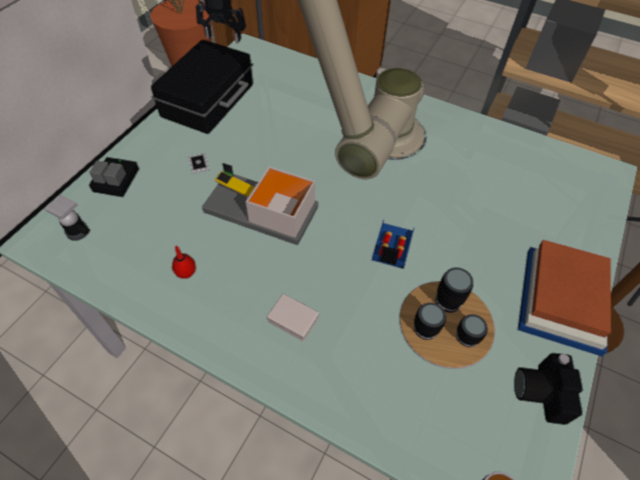

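View pics/top0.png

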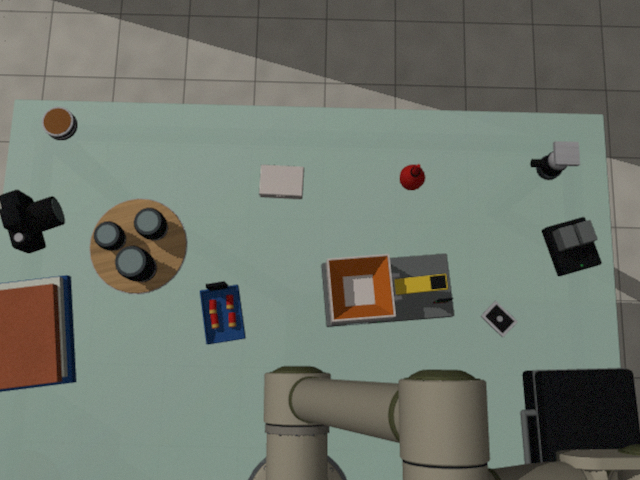

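The pictures agree with the networks. In the top view, up is +x and left is +y. The tray sits at px (222,313) with its spout toward the robot and fin at (217,286). The hopper is at (360,288) and the paddle pad at (438,283).

My moves can't tilt the tool, so I'll pinch the fin across tray y. The tray can then pivot about that pinch line.

Request:
move_arm --series "51.5 -63.3 0 2.4 1;51.5 -63.3 0 2.4 1;51.5 -63.3 0 2.4 1;51.5 -63.3 0 2.4 1;51.5 -63.3 0 2.4 1;51.5 -63.3 0 2.4 1;51.5 -63.3 0 2.4 1;51.5 -63.3 0 2.4 1" --force 80

```text
time_s: 2.3
position: [0.3453, -0.0818, 0.2317]
tool_rot: [[0.981, 0.193, 0.001], [0.193, -0.981, -0.001], [0.001, 0.001, -1.0]]
ft_force: [0.9, -1.7, 0.2]
grip_width: 0.0855
gripper_force: 0.0
```

```bash
cat >> h.py <<'E'
def go(p,yaw=None,show=True):
    s=observe(); R=np.array(s['tool_rot']); y=np.degrees(np.arctan2(R[1,0],R[0,0]))
    d=R.T@(np.array(p)-s['position'])*100
    print('t',round(s['time_s'],2),'pos',np.round(s['position'],4),'yaw',round(y,2),'-> shift cm',np.round(d,2),'turn',None if yaw is None else round(y-yaw,2),'F',np.round(s['ft_force'],2),'w',round(s['grip_width'],4))
E
python3 -c "
from h import *
go([.481,.202,.231],11.2)"
```

```text
t 2.3 pos [ 0.3453 -0.0818  0.2317] yaw 11.13 -> shift cm [ 18.79 -25.22   0.06] turn -0.07 F [ 0.85 -1.74  0.16] w 0.0855
```

Request:
move_arm --series "18.8 -25.2 0 0 1;18.8 -25.2 0 0 1;18.8 -25.2 0 0 1;18.8 -25.2 0 0 1;18.8 -25.2 0 0 1;18.8 -25.2 0 0 1;18.8 -25.2 0 0 1;18.8 -25.2 0 0 1"

```text
time_s: 3.3
position: [0.4802, 0.199, 0.2316]
tool_rot: [[0.981, 0.192, 0.0], [0.192, -0.981, -0.0], [0.0, 0.0, -1.0]]
ft_force: [1.2, 0.0, -0.1]
grip_width: 0.0856
gripper_force: 0.0
```

```bash
python3 -c "
from h import *
pic('wrist','w1'); find(['tray_handle','tray_lip','tray'],('wrist',))
find(['tray_handle','tray_lip'])
go([.481,.202,.1],11.2)"
```

```text
tray_handle wrist mark_of [([0.478, 0.201, 0.059], 0.58), ([0.588, 0.452, 0.025], 0.2)]
tray_handle wrist find_in []
tray_lip wrist mark_of [([0.36, 0.179, 0.01], 0.79)]
tray_lip wrist find_in [([0.402, 0.208, 0.017], 0.75), ([0.423, 0.189, 0.004], 0.65)]
tray wrist mark_of [([0.428, 0.189, -0.002], 0.96), ([0.478, 0.201, 0.059], 0.74)]
tray wrist find_in [([0.422, 0.189, 0.004], 0.56)]
tray_handle scene mark_of [([0.48, 0.203, 0.058], 0.75)]
tray_handle scene find_in [([0.426, 0.195, 0.009], 0.86)]
tray_handle top mark_of [([0.482, 0.201, 0.058], 0.72)]
tray_handle top find_in [([0.424, 0.191, 0.004], 0.57)]
tray_lip scene mark_of [([0.357, 0.179, 0.01], 0.78)]
tray_lip scene find_in [([0.426, 0.193, 0.01], 0.86), ([0.536, 0.378, 0.125], 0.66)]
tray_lip top mark_of [([0.353, 0.175, 0.014], 0.81)]
tray_lip top find_in [([0.42, 0.189, 0.004], 0.81)]
t 4.05 pos [0.4804 0.2001 0.2313] yaw 11.17 -> shift cm [ 0.1  -0.18 13.13] turn -0.03 F [-1.08 -0.54  0.36] w 0.0853
```

View pics/w1.png

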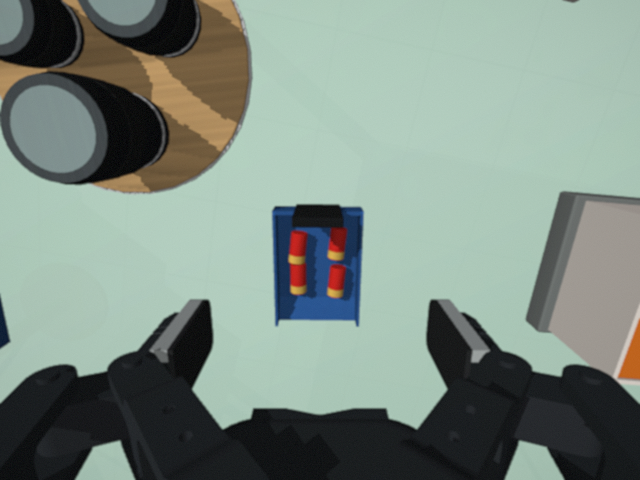

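The tray is lined up with the tool: fin at px (318,215), spout at (316,322), fingers either side. The cells lie in two columns with their axes along the tray. I'll descend and pinch.

Request:
move_arm --series "0 -0.2 6 0 1;0 -0.2 12 0 1;0 -0.2 16 0 1;0 -0.2 19 0 1;0 -0.2 20.1 0 1;0 -0.2 20.1 0 1;0 -0.2 20.1 0 0.3;0 -0.2 20.1 0 0" --force 20

```text
time_s: 5.05
position: [0.4805, 0.2021, 0.0313]
tool_rot: [[0.981, 0.194, 0.002], [0.194, -0.981, 0.0], [0.002, 0.0, -1.0]]
ft_force: [0.5, -0.2, -0.1]
grip_width: 0.0517
gripper_force: 0.0
```

Request:
move_arm --series "0 0 0 0 -0.2;0 0 0 0 -0.4;0 0 0 0 -0.4;0 0 0 0 -0.4"

```text
time_s: 5.55
position: [0.4805, 0.2021, 0.0312]
tool_rot: [[0.981, 0.194, 0.002], [0.194, -0.981, 0.0], [0.002, 0.0, -1.0]]
ft_force: [-1.1, -2.1, 7.1]
grip_width: 0.0434
gripper_force: 21.6
```

Request:
move_arm --series "0 0 -0.3 0 -0.4;0 0 -0.8 0 -0.4;0 0 -1.3 0 -0.4;0 0 -2 0 -0.4;0 0 -2 0 -0.4"

```text
time_s: 6.18
position: [0.4803, 0.2021, 0.0509]
tool_rot: [[0.981, 0.194, 0.001], [0.194, -0.981, 0.0], [0.001, 0.0, -1.0]]
ft_force: [0.6, 0.7, -2.4]
grip_width: 0.0434
gripper_force: 20.8
```

```bash
python3 -c "
from h import *
pic('wrist','w2'); find(['tray_handle','tray_lip'],('wrist','scene','top'))
im=optics.get_image('scene')['pixels'][190:290,350:450]; cv2.imwrite('pics/s2.png',cv2.resize(im,None,fx=5,fy=5,interpolation=2))
go([.481,.202,.1],11.2)"
```

```text
tray_handle wrist mark_of [([0.475, 0.202, 0.08], 0.69)]
tray_handle wrist find_in [([0.482, 0.199, 0.077], 0.91)]
tray_handle scene mark_of [([0.48, 0.203, 0.058], 0.75)]
tray_handle scene find_in [([0.426, 0.195, 0.009], 0.86)]
tray_handle top mark_of [([0.482, 0.201, 0.058], 0.72)]
tray_handle top find_in [([0.424, 0.191, 0.004], 0.57)]
tray_lip wrist mark_of []
tray_lip wrist find_in [([0.486, 0.201, 0.073], 0.8), ([0.433, 0.174, 0.037], 0.23)]
tray_lip scene mark_of [([0.357, 0.179, 0.01], 0.78)]
tray_lip scene find_in [([0.426, 0.193, 0.01], 0.86), ([0.536, 0.378, 0.125], 0.66)]
tray_lip top mark_of [([0.353, 0.175, 0.014], 0.81)]
tray_lip top find_in [([0.42, 0.189, 0.004], 0.81)]
t 6.88 pos [0.48   0.202  0.0503] yaw 11.17 -> shift cm [ 0.1   0.02 -4.97] turn -0.03 F [-0.33  0.32 -2.16] w 0.0441
```

View pics/s2.png

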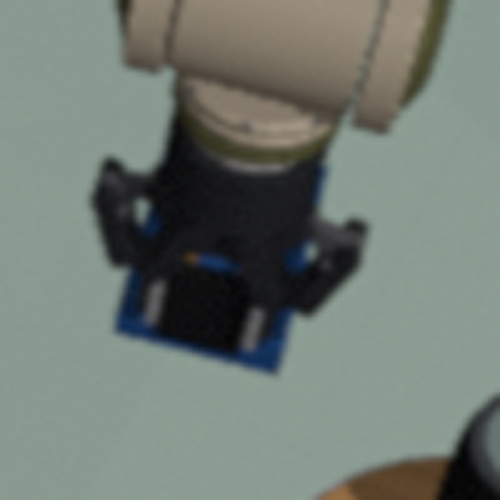

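Wrist force of -2.2 N is the full weight, so at 20 N the tray is carried level and doesn't pivot. I'll check whether a smaller opening command lowers the grip enough for it to pivot. This is safe at 2 cm height.

Request:
move_arm --series "0 0 0 0 -0.1;0 0 0 0 0;0 0 0 0 0;0 0 0 0 0"

```text
time_s: 7.38
position: [0.48, 0.202, 0.0503]
tool_rot: [[0.981, 0.194, 0.0], [0.194, -0.981, 0.0], [0.0, -0.0, -1.0]]
ft_force: [1.0, 0.7, -2.0]
grip_width: 0.0438
gripper_force: 20.8
```

```bash
sed -i "s/^def find(.*/&\n    for c in cams: optics.get_image(c)/" h.py; python3 -c "
from h import *
find(['tray_handle','tray_lip','tray'],('wrist','scene'))
s=state(); print(s['gripper_force'],s['wrist_torque'])"
```

```text
tray_handle wrist mark_of [([0.477, 0.203, 0.078], 0.85)]
tray_handle wrist find_in [([0.479, 0.2, 0.076], 0.64)]
tray_handle scene mark_of [([0.481, 0.203, 0.078], 0.72), ([0.426, -0.467, 0.001], 0.68)]
tray_handle scene find_in [([0.481, 0.202, 0.046], 0.74)]
tray_lip wrist mark_of []
tray_lip wrist find_in [([0.484, 0.198, 0.072], 0.86)]
tray_lip scene mark_of [([0.517, 0.381, 0.024], 0.21)]
tray_lip scene find_in [([0.479, 0.203, 0.044], 0.84)]
tray wrist mark_of [([0.426, 0.191, 0.018], 0.61), ([0.478, 0.202, 0.077], 0.53)]
tray wrist find_in [([0.479, 0.2, 0.072], 0.56)]
tray scene mark_of [([0.426, 0.191, 0.019], 0.79)]
tray scene find_in []
{'time_s': 8.075, 'position': [0.48, 0.202, 0.05], 'tool_rot': [[0.981, 0.194, -0.0], [0.194, -0.981, -0.0], [-0.0, -0.0, -1.0]], 'ft_force': [-0.021, -0.307, -2.088], 'grip_width': 0.044, 'q': [9.784, 30.919, 93.452, 0.0, 55.632, 88.617]}
20.81092268228531 [ 0.04042406 -0.13077094 -0.00568644]
```

Request:
move_arm --series "0 0 0.5 0 0;0 0 1 0 0;0 0 1 0 0.01;0 0 1 0 0.01;0 0 1 0 0.02;0 0 1 0 0.02"

```text
time_s: 8.82
position: [0.4801, 0.202, 0.0404]
tool_rot: [[0.981, 0.194, 0.0], [0.194, -0.981, 0.0], [0.0, -0.0, -1.0]]
ft_force: [-0.1, 0.5, -2.9]
grip_width: 0.044
gripper_force: 20.8
```

Request:
move_arm --series "0 0 0 0 0.025;0 0 0 0 0.025"

```text
time_s: 9.07
position: [0.48, 0.202, 0.0403]
tool_rot: [[0.981, 0.194, 0.0], [0.194, -0.981, 0.0], [0.0, -0.0, -1.0]]
ft_force: [0.2, -0.1, -2.5]
grip_width: 0.0439
gripper_force: 12.9
```

Request:
move_arm --series "0 0 0 0 0.03;0 0 0 0 0.03"

```text
time_s: 9.32
position: [0.4801, 0.202, 0.0404]
tool_rot: [[0.981, 0.194, 0.0], [0.194, -0.981, 0.0], [0.0, 0.0, -1.0]]
ft_force: [-0.1, 0.0, -0.8]
grip_width: 0.0439
gripper_force: 1.0
```

Request:
move_arm --series "0 0 0 0 0.035;0 0 0 0 0.035"

```text
time_s: 9.57
position: [0.4801, 0.202, 0.0404]
tool_rot: [[0.981, 0.194, 0.0], [0.194, -0.981, 0.0], [0.0, 0.0, -1.0]]
ft_force: [0.2, 0.0, -0.2]
grip_width: 0.0439
gripper_force: 0.0
```

Grip force can be tuned with the opening: 0.02 gives 20 N, 0.025 gives 13 N and 0.03 gives 1 N. I'll regrip at the original height, lift, and loosen in small steps so the tray pivots lip-down onto the table.

Request:
move_arm --series "0 0 0.5 0 0.06;0 0 1 0 0.06;0 0 1 0 0;0 0 1 0 0;0 0 0.5 0 0;0 0 0 0 0;0 0 -1 0 0;0 0 -1 0 0"

```text
time_s: 10.58
position: [0.4805, 0.2022, 0.0514]
tool_rot: [[0.981, 0.194, 0.002], [0.194, -0.981, 0.0], [0.002, 0.0, -1.0]]
ft_force: [0.3, 0.3, -2.4]
grip_width: 0.0435
gripper_force: 20.8
```

Request:
move_arm --series "0 0 0 0 0.026;0 0 0 0 0.026;0 0 0 0 0.026"

```text
time_s: 10.95
position: [0.4799, 0.202, 0.0501]
tool_rot: [[0.981, 0.194, -0.0], [0.194, -0.981, -0.0], [-0.0, -0.0, -1.0]]
ft_force: [-0.0, 0.3, -1.9]
grip_width: 0.0438
gripper_force: 10.5
```

Request:
move_arm --series "0 0 0 0 0.027;0 0 0 0 0.027;0 0 0 0 0.027"

```text
time_s: 11.32
position: [0.48, 0.202, 0.0503]
tool_rot: [[0.981, 0.194, -0.0], [0.194, -0.981, 0.0], [-0.0, -0.0, -1.0]]
ft_force: [-0.6, 0.0, -2.3]
grip_width: 0.0435
gripper_force: 8.1
```

Request:
move_arm --series "0 0 0 0 0.028;0 0 0 0 0.028;0 0 0 0 0.028"

```text
time_s: 11.7
position: [0.48, 0.202, 0.0504]
tool_rot: [[0.981, 0.194, -0.0], [0.194, -0.981, 0.0], [-0.0, -0.0, -1.0]]
ft_force: [0.2, -0.3, -1.0]
grip_width: 0.044
gripper_force: 5.8
```

```bash
python3 -c "
from h import *
s=state(); print(s['gripper_force'],s['wrist_torque'])
im=pic('wrist','w3')
find(['tray_handle','tray_lip','tray'],('wrist','scene'))"
```

```text
{'time_s': 11.7, 'position': [0.48, 0.202, 0.05], 'tool_rot': [[0.981, 0.194, -0.0], [0.194, -0.981, 0.0], [-0.0, -0.0, -1.0]], 'ft_force': [0.183, -0.251, -0.966], 'grip_width': 0.044, 'q': [9.786, 30.915, 93.45, 0.001, 55.637, 88.617]}
5.7865264266729355 [ 0.01566226 -0.00400858  0.05133809]
tray_handle wrist mark_of [([0.482, 0.204, 0.079], 0.75)]
tray_handle wrist find_in [([0.483, 0.202, 0.071], 0.84)]
tray_handle scene mark_of [([0.483, 0.205, 0.081], 0.9)]
tray_handle scene find_in [([0.488, 0.204, 0.046], 0.64), ([0.771, -0.251, 0.059], 0.41)]
tray_lip wrist mark_of []
tray_lip wrist find_in [([0.485, 0.204, 0.066], 0.62)]
tray_lip scene mark_of [([0.366, 0.181, 0.011], 0.98), ([0.614, 0.361, 0.024], 0.21)]
tray_lip scene find_in [([0.488, 0.209, 0.046], 0.93)]
tray wrist mark_of [([0.439, 0.193, 0.01], 0.79)]
tray wrist find_in [([0.485, 0.203, 0.066], 0.83)]
tray scene mark_of [([0.438, 0.193, 0.013], 0.97)]
tray scene find_in [([0.484, 0.205, 0.048], 0.77), ([0.503, -0.164, 0.06], 0.33)]
```

View pics/w3.png

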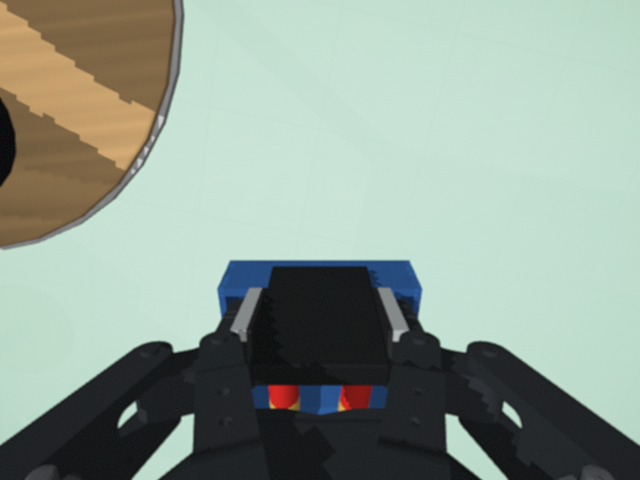

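It pivots at 5.8 N. The load has halved to -1.0 N, the lip rests on the table at z 0.011, and the wrist view shows the rear wall tipped up behind the fin at px (318,275). I'll lift a bit more, clamp at about 14° tilt (cells still retained), and raise.

Request:
move_arm --series "0 0 -0.3 0 0.028;0 0 -0.6 0 0.028;0 0 -1 0 0.028;0 0 -1 0 0.02;0 0 -1 0 0;0 0 -2 0 -0.1;0 0 -4 0 -0.1;0 0 -7 0 -0.1"

```text
time_s: 13.45
position: [0.4797, 0.2019, 0.121]
tool_rot: [[0.981, 0.194, -0.001], [0.194, -0.981, -0.0], [-0.001, -0.0, -1.0]]
ft_force: [0.5, 0.2, -1.4]
grip_width: 0.044
gripper_force: 22.3
```

Request:
move_arm --series "0 0 -3 0 -0.1;0 0 -6 0 -0.1;0 0 -9 0 -0.1;0 0 -11 0 -0.1;0 0 -11 0 -0.1"

```text
time_s: 14.08
position: [0.4804, 0.2021, 0.2319]
tool_rot: [[0.981, 0.194, 0.003], [0.194, -0.981, 0.001], [0.003, 0.0, -1.0]]
ft_force: [0.5, -0.1, -2.3]
grip_width: 0.0438
gripper_force: 22.3
```

```bash
python3 -c "
from h import *
find(['tray_handle','tray_lip','tray'],('wrist','scene','top'))
find(['hopper_mouth'],('wrist',))
go([.47,.12,.25],95.6)"
```

```text
tray_handle wrist mark_of [([0.478, 0.204, 0.26], 0.82)]
tray_handle wrist find_in [([0.405, 0.208, 0.2], 0.69), ([0.481, 0.202, 0.251], 0.59)]
tray_handle scene mark_of [([0.483, 0.204, 0.259], 0.59), ([0.374, 0.18, 0.186], 0.49)]
tray_handle scene find_in [([0.487, 0.205, 0.228], 0.6)]
tray_handle top mark_of [([0.48, 0.204, 0.259], 0.63), ([0.447, 0.215, 0.2], 0.27)]
tray_handle top find_in [([0.442, 0.161, 0.195], 0.63)]
tray_lip wrist mark_of []
tray_lip wrist find_in [([0.487, 0.199, 0.246], 0.96)]
tray_lip scene mark_of [([0.37, 0.186, 0.186], 0.76), ([0.485, -0.199, -0.002], 0.26)]
tray_lip scene find_in [([0.489, 0.205, 0.224], 0.59)]
tray_lip top mark_of [([0.366, 0.181, 0.186], 0.67)]
tray_lip top find_in [([0.438, 0.16, 0.196], 0.87)]
tray wrist mark_of [([0.442, 0.191, 0.19], 0.74)]
tray wrist find_in [([0.486, 0.199, 0.248], 0.91), ([0.411, 0.169, 0.207], 0.64)]
tray scene mark_of [([0.443, 0.197, 0.19], 0.93)]
tray scene find_in [([0.485, 0.203, 0.226], 0.97), ([0.6, 0.457, 0.086], 0.66)]
tray top mark_of [([0.436, 0.195, 0.187], 0.67)]
tray top find_in [([0.436, 0.16, 0.192], 0.91)]
hopper_mouth wrist mark_of []
hopper_mouth wrist find_in [([0.467, -0.057, 0.06], 0.93)]
t 15.28 pos [0.48   0.202  0.2304] yaw 11.17 -> shift cm [-2.57  7.85 -1.96] turn -84.43 F [-0.22  0.76 -1.97] w 0.0436
```

Tilt is 13° (handle z 0.259, lip z 0.186). Next I'll turn the tray so its spout points to checker -y and bring it over the hopper.

Request:
move_arm --series "-0.4 1.5 0 -6 -0.1;-1.1 4.5 0 -16 -0.1;-1.9 8 0 -26 -0.1;-2.9 12 0 -36 -0.1;-3.9 16 0 -46 -0.1;-4.8 19.5 0 -56 -0.1;-5.5 22.5 0 -66 -0.1;-5.9 23.8 0 -75 -0.1"

```text
time_s: 16.27
position: [0.4682, -0.0444, 0.2303]
tool_rot: [[0.063, 0.998, 0.0], [0.998, -0.063, -0.0], [-0.0, 0.0, -1.0]]
ft_force: [0.8, -0.3, -1.6]
grip_width: 0.0436
gripper_force: 22.3
```

```bash
python3 -c "
from h import *
go([.4687,-.0434,.157],95.6)"
```

```text
t 16.27 pos [ 0.4682 -0.0444  0.2303] yaw 86.38 -> shift cm [0.1  0.05 7.33] turn -9.22 F [ 0.75 -0.29 -1.61] w 0.0436
```

Rotate the rest, then lower to just above the rim, and check.

Request:
move_arm --series "0.1 0 1.5 -5 -0.1;0.1 0 3.5 -9.2 -0.1;0.1 0 5.5 -9.2 -0.1;0.1 0 6.8 -9.2 -0.1;0.1 0 7.2 -9.2 -0.1;0.1 0 7.2 -9.2 -0.1"

```text
time_s: 17.02
position: [0.4685, -0.0419, 0.1586]
tool_rot: [[-0.094, 0.996, 0.0], [0.996, 0.094, -0.0], [-0.0, 0.0, -1.0]]
ft_force: [-0.1, -0.4, -2.2]
grip_width: 0.0439
gripper_force: 22.3
```

```bash
python3 -c "
from h import *
go([.4687,-.0434,.157],95.6)
im=optics.get_image('scene')
for t in('tray_handle','tray_lip'): print(t,[(np.round(d['point'],3),round(d['score'],2)) for d in spotter.mark_of(t,'scene')[:2]])
im=im['pixels'][130:260,190:350]; cv2.imwrite('pics/s4.png',cv2.resize(im,None,fx=4,fy=4,interpolation=2))"
```

```text
t 17.02 pos [ 0.4685 -0.0419  0.1586] yaw 95.37 -> shift cm [-0.15  0.01  0.16] turn -0.23 F [-0.07 -0.4  -2.22] w 0.0439
tray_handle [(array([ 0.472, -0.04 ,  0.184]), 0.84)]
tray_lip [(array([ 0.48 , -0.153,  0.113]), 0.93), (array([0.742, 0.056, 0.003]), 0.23)]
```

View pics/s4.png

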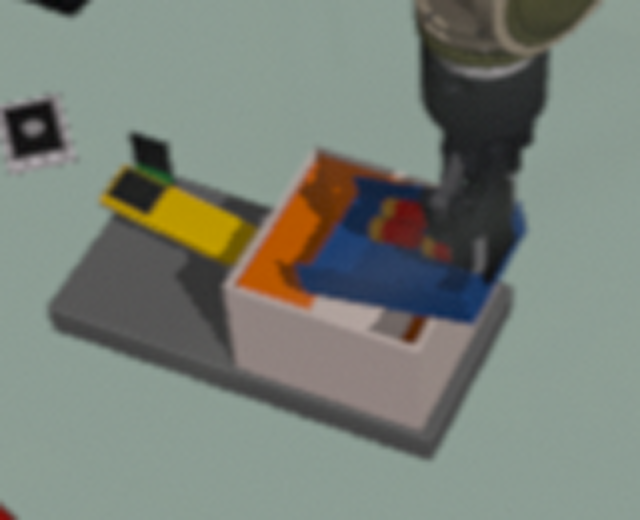

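The tray's spout is over the hopper, lip at about px (310,265) in the crop, with the cells still in the tray. Loosening to let it swing.

Request:
move_arm --series "0 0 0 0 0.027;0 0 0 0 0.028;0 0 0 0 0.028;0 0 0 0 0.0285;0 0 0 0 0.0285;0 0 0 0 0.0285"

```text
time_s: 17.92
position: [0.4683, -0.0419, 0.1584]
tool_rot: [[-0.094, 0.996, 0.0], [0.996, 0.094, -0.0], [-0.0, 0.0, -1.0]]
ft_force: [-1.0, -0.3, -0.4]
grip_width: 0.044
gripper_force: 4.7
```

```bash
cat >> h.py <<'E'
def tl():
    go([0,0,0]); optics.get_image('scene'); s=observe(); print('grip',round(s['gripper_force'],1),'T',np.round(s['wrist_torque'],3))
    for t in('tray_handle','tray_lip','tray'): print(t,[(np.round(d['point'],3).tolist(),round(d['score'],2)) for d in spotter.mark_of(t,'scene')[:2]])
E
python3 -c "
from h import *
tl()"
```

```text
t 17.93 pos [ 0.4683 -0.0419  0.1584] yaw 95.37 -> shift cm [  8.56 -46.24  15.83] turn None F [-1.   -0.34 -0.43] w 0.044
grip 4.7 T [-0.062  0.083  0.004]
tray_handle [([0.468, -0.04, 0.184], 0.96)]
tray_lip []
tray []
```

Request:
move_arm --series "0 0 -0.5 0 0.0285;-0.5 0 -1 0 0.0285;-1.2 0 -1.4 0 0.0285;-2 0 -1.8 0 0.0285;-3 0 -2.1 0 0.0285;-4 0 -2.4 0 0.0285;-4.7 0 -2.6 0 0.0285;-4.7 0 -2.6 0 0.0285"

```text
time_s: 19.12
position: [0.4728, -0.0892, 0.1844]
tool_rot: [[-0.093, 0.996, 0.0], [0.996, 0.093, -0.0], [-0.0, 0.0, -1.0]]
ft_force: [-0.4, -0.0, -2.0]
grip_width: 0.0439
gripper_force: 4.6
```

```bash
python3 -c "
from h import *
tl()
im=optics.get_image('scene')['pixels'][130:260,190:350]; cv2.imwrite('pics/s5.png',cv2.resize(im,None,fx=4,fy=4,interpolation=2))"
```

```text
t 19.12 pos [ 0.4728 -0.0892  0.1844] yaw 95.32 -> shift cm [ 13.27 -46.25  18.43] turn None F [-0.44 -0.03 -1.97] w 0.0439
grip 4.6 T [ 0.013 -0.054  0.004]
tray_handle [([0.484, -0.182, 0.114], 0.72), ([0.475, -0.085, 0.21], 0.69)]
tray_lip [([0.484, -0.181, 0.113], 0.67), ([0.474, -0.11, 0.137], 0.37)]
tray [([0.477, -0.112, 0.135], 0.56)]
```

View pics/s5.png

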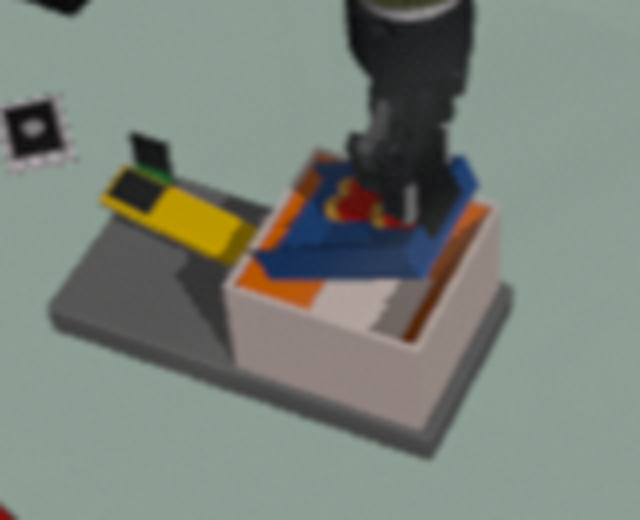

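Tilt is now about 26° (lip (0.484,-0.181,0.113), handle z 0.210). Friction is holding it and the cells are still aboard at crop px (355,205). I'll lower a bit, back off the far wall and loosen slightly more.

Request:
move_arm --series "0.8 0 1 0 0.0285;1.4 0 2 0 0.0285;1.4 0 2 0 0.0288;1.4 0 2 0 0.0288;1.4 0 2 0 0.029;1.4 0 2 0 0.029;1.4 0 2 0 0.029"

```text
time_s: 20.25
position: [0.4714, -0.0748, 0.1644]
tool_rot: [[-0.093, 0.996, 0.0], [0.996, 0.093, -0.0], [-0.0, 0.0, -1.0]]
ft_force: [-0.9, 1.2, -2.3]
grip_width: 0.0438
gripper_force: 3.5
```

```bash
python3 -c "
from h import *
tl()"
```

```text
t 20.25 pos [ 0.4714 -0.0748  0.1644] yaw 95.36 -> shift cm [ 11.86 -46.24  16.43] turn None F [-0.86  1.18 -2.26] w 0.0438
grip 3.5 T [ 0.068 -0.032 -0.027]
tray_handle [([0.473, -0.073, 0.19], 0.84)]
tray_lip [([0.482, -0.162, 0.087], 0.92), ([0.486, -0.199, -0.002], 0.26)]
tray [([0.484, -0.202, 0.002], 0.67), ([0.476, -0.095, 0.116], 0.57)]
```

Request:
move_arm --series "-1.2 0 -0.3 0 0.029;-2 0 -0.8 0 0.029;-2.8 0 -1.4 0 0.029;-3.6 0 -2 0 0.029;-4.4 0 -2.6 0 0.029;-5.2 0 -3.2 0 0.029;-6 0 -3.6 0 0.029;-6 0 -3.6 0 0.02"

```text
time_s: 21.45
position: [0.4771, -0.1349, 0.2005]
tool_rot: [[-0.093, 0.996, 0.0], [0.996, 0.093, -0.0], [-0.0, 0.0, -1.0]]
ft_force: [-0.0, -0.2, -1.1]
grip_width: 0.0435
gripper_force: 13.0
```

```bash
python3 -c "
from h import *
tl()"
```

```text
t 21.45 pos [ 0.4771 -0.1349  0.2005] yaw 95.33 -> shift cm [ 17.87 -46.25  20.04] turn None F [-0.01 -0.25 -1.09] w 0.0435
grip 13.0 T [ 0.037  0.008 -0.032]
tray_handle [([0.479, -0.133, 0.225], 0.61)]
tray_lip [([0.488, -0.172, 0.096], 0.62), ([0.589, 0.452, 0.027], 0.56)]
tray [([0.481, -0.124, 0.148], 0.72)]
```

Tilt is about 53°. I'll lock the grip and back the lip off the far wall so the cells can slide out.

Request:
move_arm --series "0 0 0 0 -0.1;0 0 0 0 -0.1;1.2 0 0 0 -0.1;2.4 0 0 0 -0.1;3 0 0 0 -0.1;3 0 0 0 -0.1;3 0 0 0 -0.1"

```text
time_s: 22.52
position: [0.4743, -0.1048, 0.2004]
tool_rot: [[-0.094, 0.996, 0.0], [0.996, 0.094, -0.0], [-0.0, 0.0, -1.0]]
ft_force: [-0.3, -0.1, -2.2]
grip_width: 0.0435
gripper_force: 23.1
```

```bash
python3 -c "
from h import *
tl()
a=optics.get_image('scene')['pixels'][130:230,220:340]
b=optics.get_image('top')['pixels'][240:340,300:420]
cv2.imwrite('pics/st6.png',np.hstack([cv2.resize(x,(400,333),interpolation=2) for x in(a,b)]))
for c in('scene','top'): print([(np.round(d['point'],3).tolist(),round(d['score'],2)) for d in spotter.mark_of('cell1',c)])"
```

```text
t 22.52 pos [ 0.4743 -0.1048  0.2004] yaw 95.37 -> shift cm [ 14.87 -46.24  20.03] turn None F [-0.31 -0.1  -2.22] w 0.0435
grip 23.0 T [-0.014 -0.007 -0.009]
tray_handle [([0.475, -0.099, 0.225], 0.76), ([0.424, -0.467, -0.002], 0.54)]
tray_lip [([0.482, -0.146, 0.096], 0.82), ([0.486, -0.202, -0.004], 0.62)]
tray [([0.473, -0.095, 0.147], 0.71)]
[([0.442, -0.134, 0.119], 0.59), ([0.512, -0.148, 0.107], 0.48), ([0.494, -0.145, 0.109], 0.4), ([0.469, -0.144, 0.062], 0.36)]
[([0.443, -0.136, 0.118], 0.43)]
```

View pics/st6.png

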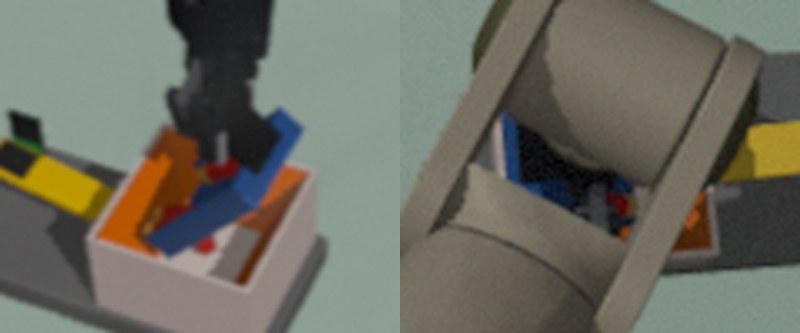

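One cell is in the hopper (crop px (205,240)). The rest are still at the spout, so I'll jiggle the tray.

Request:
move_arm --series "-1.5 0 0 0 -0.1;1 0 0.5 0 -0.1;-1.5 0 -0.5 0 -0.1;1 0 0.5 0 -0.1;-1.5 0 -0.5 0 -0.1;1 0 0.5 0 -0.1;0 0 0 0 -0.1;0 0 0 0 -0.1"

```text
time_s: 23.92
position: [0.4747, -0.106, 0.2009]
tool_rot: [[-0.093, 0.996, 0.001], [0.996, 0.093, -0.001], [-0.001, 0.001, -1.0]]
ft_force: [-0.0, -0.4, -1.8]
grip_width: 0.0442
gripper_force: 23.1
```

```bash
cat >>h.py <<'E'
def cells(cs=('scene',)):
    for c in cs:
        optics.get_image(c); print(c,[(np.round(d['point'],3).tolist(),round(d['score'],2)) for d in spotter.mark_of('cell1',c)])
E
python3 -c "
from h import *
tl(); cells(('scene','top'))"
```

```text
t 23.93 pos [ 0.4747 -0.106   0.2009] yaw 95.31 -> shift cm [ 14.97 -46.31  20.01] turn None F [-0.   -0.43 -1.77] w 0.0442
grip 23.1 T [ 0.022 -0.003 -0.062]
tray_handle [([0.472, -0.103, 0.223], 0.97)]
tray_lip [([0.48, -0.152, 0.096], 0.58)]
tray [([0.475, -0.095, 0.15], 0.96)]
scene [([0.504, -0.132, 0.065], 0.58), ([0.494, -0.298, 0.092], 0.53), ([0.466, -0.142, 0.064], 0.38)]
top []
```

Request:
move_arm --series "0 0 -2 0 -0.1;0 0 -4 0 -0.1;0 0 -6 0 -0.1;1 0 -8 0 -0.1;3 0 -9 0 -0.1;5 0 -9 0 -0.1;5 0 -9 0 -0.1"

```text
time_s: 25.2
position: [0.4691, -0.0532, 0.2902]
tool_rot: [[-0.096, 0.995, -0.0], [0.995, 0.096, 0.0], [0.0, -0.0, -1.0]]
ft_force: [-0.0, -0.1, -1.5]
grip_width: 0.0437
gripper_force: 23.1
```

```bash
python3 -c "
from h import *
tl(); cells(('scene','top'))
a=optics.get_image('scene')['pixels'][110:230,220:350]
cv2.imwrite('pics/s7.png',cv2.resize(a,None,fx=5,fy=5,interpolation=2))"
```

```text
t 25.2 pos [ 0.4691 -0.0532  0.2902] yaw 95.5 -> shift cm [  9.78 -46.18  29.04] turn None F [-0.02 -0.13 -1.47] w 0.0437
grip 23.1 T [ 0.018 -0.003  0.039]
tray_handle [([0.472, -0.05, 0.316], 0.97)]
tray_lip [([0.475, -0.096, 0.188], 0.56)]
tray [([0.468, -0.039, 0.236], 0.67)]
scene [([0.473, -0.142, 0.062], 0.61), ([0.507, -0.129, 0.065], 0.57), ([0.445, -0.152, 0.07], 0.57), ([0.486, -0.151, 0.071], 0.53)]
top [([0.45, -0.153, 0.066], 0.49), ([0.479, -0.128, 0.115], 0.43), ([0.471, -0.137, 0.06], 0.4)]
```

View pics/s7.png

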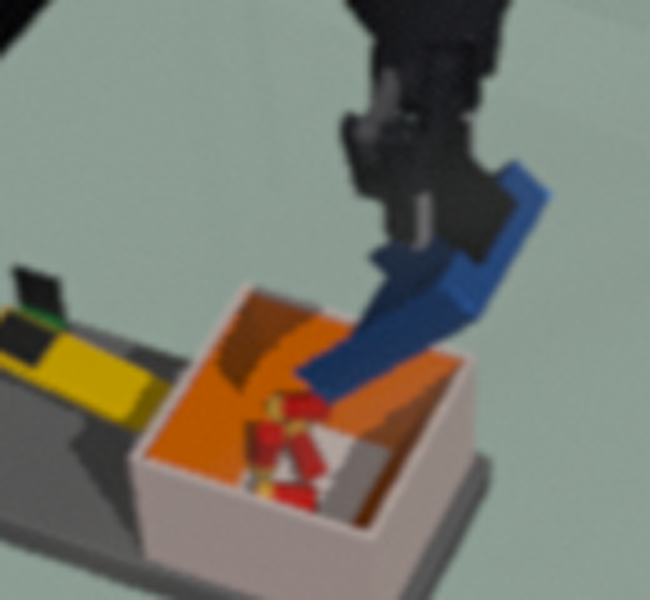

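All four cells lie in the hopper at crop px (245–330, 400–500). The network puts them at z 0.06–0.07, and the tray is empty (1.5 N). Next I'll carry the tray back over the shelf and lower it to just above lip contact.

Request:
move_arm --series "2 0 0 0 -0.1;6 0 0 0 -0.1;10 0 2 0 -0.1;14 0 6 0 -0.1;17 -0.1 10 0 -0.1;18.4 -0.1 14 0 -0.1;18.4 -0.1 16.5 0 -0.1;18.4 -0.1 16.5 0 -0.1"

```text
time_s: 26.65
position: [0.4506, 0.1282, 0.1242]
tool_rot: [[-0.094, 0.996, -0.003], [0.996, 0.094, -0.0], [0.0, -0.003, -1.0]]
ft_force: [-0.3, 0.3, -0.4]
grip_width: 0.0433
gripper_force: 23.1
```

```bash
python3 -c "
from h import *
tl()"
```

```text
t 26.65 pos [0.4506 0.1282 0.1242] yaw 95.37 -> shift cm [ -8.55 -46.02  12.58] turn None F [-0.35  0.27 -0.44] w 0.0433
grip 23.1 T [-0.037  0.016 -0.016]
tray_handle [([0.451, 0.13, 0.149], 0.97), ([0.503, -0.13, 0.064], 0.7)]
tray_lip [([0.456, 0.085, 0.021], 0.67)]
tray [([0.448, 0.14, 0.074], 0.88)]
```

Request:
move_arm --series "0 0 1 0 0;1.2 0 1.6 0 0.026;2.4 0 2.2 0 0.027;3.4 0 2.8 0 0.027;4.4 0 3.5 0 0.027;5.4 0 4.2 0 0.027;6.2 0 4.9 0 0.027;6.2 0 4.9 0 0.027"

```text
time_s: 27.85
position: [0.4452, 0.1906, 0.0758]
tool_rot: [[-0.095, 0.996, -0.001], [0.996, 0.095, -0.0], [-0.0, -0.001, -1.0]]
ft_force: [-0.2, 0.3, 0.4]
grip_width: 0.0438
gripper_force: 8.1
```

```bash
python3 -c "
from h import *
tl()"
```

```text
t 27.85 pos [0.4452 0.1906 0.0758] yaw 95.43 -> shift cm [-14.76 -46.11   7.62] turn None F [-0.16  0.27  0.41] w 0.0438
grip 8.0 T [ 0.102 -0.047 -0.003]
tray_handle [([0.45, 0.193, 0.102], 0.83)]
tray_lip [([0.454, 0.1, 0.009], 0.64)]
tray [([0.448, 0.168, 0.03], 0.83), ([0.426, -0.468, 0.002], 0.41)]
```

Request:
move_arm --series "1 0 0.8 0 0.027;1.8 0 1.6 0 0.027;2.5 0 2.4 0 0.027;3 0 3.1 0 0.027;3.4 0 3.8 0 0.027;3.6 0 4.3 0 0.028;3.6 0 4.4 0 0.029;3.6 0 4.4 0 0.031"

```text
time_s: 29.05
position: [0.4422, 0.2257, 0.0324]
tool_rot: [[-0.093, 0.996, 0.0], [0.996, 0.093, -0.0], [-0.0, 0.0, -1.0]]
ft_force: [-0.2, 0.0, 0.1]
grip_width: 0.044
gripper_force: 0.2
```

Request:
move_arm --series "0 0 0 0 0.1;0 0 0 0 0.3;0 0 0 0 0.6;0 0 0 0 0.9;0 0 0 0 0.9"

```text
time_s: 29.68
position: [0.4422, 0.2258, 0.0323]
tool_rot: [[-0.094, 0.996, 0.0], [0.996, 0.094, 0.0], [0.0, 0.0, -1.0]]
ft_force: [-0.8, -0.2, 0.2]
grip_width: 0.0807
gripper_force: 0.0
```

```bash
python3 -c "
from h import *
tl()"
```

```text
t 29.68 pos [0.4422 0.2258 0.0323] yaw 95.37 -> shift cm [-18.35 -46.14   3.23] turn None F [-0.76 -0.17  0.19] w 0.0807
grip 0.0 T [-0.026  0.008 -0.034]
tray_handle [([0.443, 0.231, 0.056], 0.61)]
tray_lip [([0.456, 0.106, 0.013], 0.83)]
tray [([0.449, 0.178, 0.004], 0.8), ([0.445, -0.152, 0.068], 0.43)]
```

The tray stands flat and released (handle z 0.056, lip 0.013). Now up and over to the paddle, shutting the fingers on the way.

Request:
move_arm --series "0 0 -3 0 0.9;0 0 -8 0 0.9;0 0 -13 0 0.9;-3 0 -17 5 0.9;-9 0 -18 15 0.5;-15 0.1 -18 25 0;-21 0.1 -18 35 -0.5;-27 0.2 -18 45 -1"

```text
time_s: 30.88
position: [0.4692, -0.0447, 0.2125]
tool_rot: [[0.642, 0.767, 0.0], [0.767, -0.642, -0.0], [0.0, 0.0, -1.0]]
ft_force: [1.1, 0.3, -0.0]
grip_width: 0.0096
gripper_force: 0.0
```

```bash
python3 -c "
from h import *
go([.4949,-.3041,.21],5.8)"
```

```text
t 30.88 pos [ 0.4692 -0.0447  0.2125] yaw 50.04 -> shift cm [-18.23  18.63   0.25] turn 44.24 F [ 1.06  0.3  -0.04] w 0.0096
```

Request:
move_arm --series "-4 4 0 10 -1;-8 8 0 20 -1;-12 12 0 30 -1;-15.5 15.8 0 40 -1;-17.7 18.1 0 44.2 -1;-18.2 18.6 0 44.2 -1;-18.2 18.6 0 44.2 -1"

```text
time_s: 31.75
position: [0.4964, -0.3011, 0.2121]
tool_rot: [[0.994, 0.109, -0.0], [0.109, -0.994, 0.001], [-0.0, -0.001, -1.0]]
ft_force: [-0.4, 1.7, -1.1]
grip_width: 0.0
gripper_force: 0.0
```

```bash
python3 -c "
from h import *
for c in('wrist','scene'):
    optics.get_image(c)
    for t in('paddle_pad','hopper_mouth','tray'): print(c,t,[(np.round(d['point'],3).tolist(),round(d['score'],2)) for d in spotter.mark_of(t,c)[:2]])
cells()
go([.4949,-.3041,.071],5.8)"
```

```text
wrist paddle_pad [([0.49, -0.303, 0.094], 0.87)]
wrist hopper_mouth [([0.476, -0.126, 0.111], 0.85)]
wrist tray []
scene paddle_pad [([0.496, -0.297, 0.091], 0.96)]
scene hopper_mouth [([0.473, -0.13, 0.116], 0.58)]
scene tray [([0.448, 0.175, 0.0], 0.88), ([0.493, -0.298, 0.09], 0.33)]
scene [([0.505, -0.128, 0.063], 0.61), ([0.467, -0.139, 0.06], 0.6), ([0.485, -0.152, 0.07], 0.44), ([0.446, -0.153, 0.068], 0.44)]
t 32.25 pos [ 0.4966 -0.3014  0.2124] yaw 6.19 -> shift cm [-0.2   0.25 14.14] turn 0.39 F [ 0.36 -0.34 -0.47] w 0.0002
```

Request:
move_arm --series "-0.2 0.3 4 0 -1;-0.2 0.3 8 0 -1;-0.2 0.3 10.5 0 -1;-0.2 0.3 11.5 0 -1;-0.2 0.3 12.2 0 -1;-0.2 0.3 12.8 0 -1;-0.2 0.3 13.3 0 -1;-0.2 0.3 13.3 0 -1"

```text
time_s: 33.25
position: [0.4957, -0.3063, 0.0808]
tool_rot: [[0.994, 0.107, 0.003], [0.107, -0.994, -0.004], [0.002, 0.004, -1.0]]
ft_force: [-1.2, -3.4, 5.6]
grip_width: -0.0002
gripper_force: 2.9
```

```bash
python3 -c "
from h import *
go([.4949,-.3041,.071],5.8)"
```

```text
t 33.25 pos [ 0.4957 -0.3063  0.0808] yaw 6.16 -> shift cm [-0.06 -0.23  0.98] turn 0.36 F [-1.19 -3.37  5.57] w -0.0002
```

Request:
move_arm --series "0 -0.2 0.3 0 -1;0 -0.2 0.6 0 -1;0 -0.2 0.8 0 -1;0 -0.2 0.9 0 -1;0 -0.2 0.9 0 -1"

```text
time_s: 33.88
position: [0.4959, -0.305, 0.0725]
tool_rot: [[0.994, 0.107, 0.004], [0.107, -0.994, -0.006], [0.004, 0.006, -1.0]]
ft_force: [-1.1, -4.9, 7.7]
grip_width: 0.0002
gripper_force: 3.8
```

```bash
python3 -c "
from h import *
go([.4949,-.3041,.071],5.8)
optics.get_image('top'); a=optics.get_image('scene')
for c in('scene','top'):
  for t in('paddle_pad',): print(c,t,[(np.round(d['point'],3).tolist(),round(d['score'],2)) for d in spotter.mark_of(t,c)[:2]])
a=a['pixels'][140:230,190:290]
cv2.imwrite('pics/s8.png',cv2.resize(a,None,fx=6,fy=6,interpolation=2))"
```

```text
t 33.88 pos [ 0.4959 -0.305   0.0725] yaw 6.16 -> shift cm [-0.09 -0.1   0.15] turn 0.36 F [-1.12 -4.88  7.74] w 0.0002
scene paddle_pad [([0.496, -0.301, 0.073], 0.63)]
top paddle_pad [([0.48, -0.13, 0.114], 0.47)]
```

View pics/s8.png

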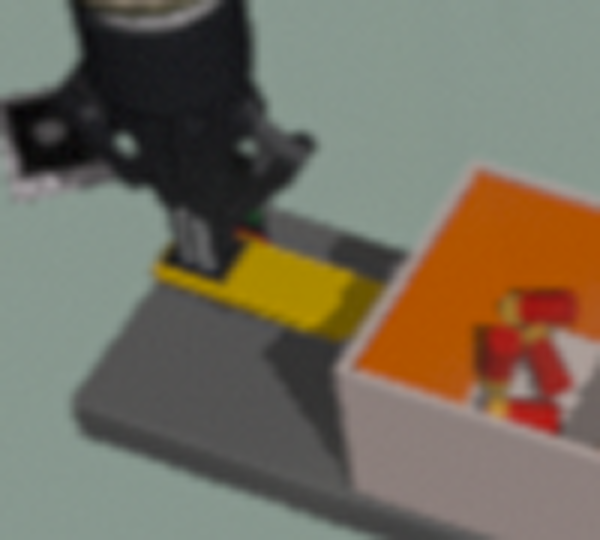

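The fingertips sit on the black pad at crop px (205,260). The paddle looks level and the force is 7.7 N, close to the expected 8 N. I'll add 0.5 mm and hold for over a second.

Request:
move_arm --series "0 0 0.05 0 -1;0 0 0.05 0 -1;0 0 0.05 0 -1;0 0 0.05 0 -1;0 0 0.05 0 -1;0 0 0.05 0 -1;0 0 0.05 0 -1;0 0 0.05 0 -1"

```text
time_s: 35.08
position: [0.4959, -0.305, 0.0721]
tool_rot: [[0.994, 0.107, 0.004], [0.107, -0.994, -0.006], [0.004, 0.006, -1.0]]
ft_force: [-0.3, -5.1, 7.6]
grip_width: 0.0003
gripper_force: 3.9
```

Request:
move_arm --series "0 0 0 0 -1;0 0 0 0 -1;0 0 0 0 -1;0 0 0 0 -1;0 0 0 0 -1;0 0 0 0 -1"

```text
time_s: 35.83
position: [0.4959, -0.305, 0.0721]
tool_rot: [[0.994, 0.107, 0.005], [0.107, -0.994, -0.006], [0.004, 0.006, -1.0]]
ft_force: [-0.5, -4.9, 7.6]
grip_width: 0.0001
gripper_force: 3.9
```

```bash
python3 -c "
from h import *
go([.4949,-.3041,.071],5.8)
optics.get_image('scene'); print([(np.round(d['point'],3).tolist(),round(d['score'],2)) for t in('paddle_pad','tray') for d in spotter.mark_of(t,'scene')[:1]])
s=observe(); print(s['position'],s['ft_force'])
if .068<s['position'][2]<.0745 and 5.5<s['ft_force'][2]<10.5: print(order.close_job())"
```

```text
t 35.83 pos [ 0.4959 -0.305   0.0721] yaw 6.16 -> shift cm [-0.1  -0.1   0.11] turn 0.36 F [-0.45 -4.87  7.62] w 0.0001
[([0.494, -0.297, 0.073], 0.56), ([0.446, 0.176, 0.002], 0.65)]
[ 0.49593986 -0.30495     0.07209671] [-0.55175059 -5.64657273  8.16319015]
the job is handed in; nothing more can be done
None
```

I handed the job in at about 36 s of the 64 s limit, verdict not shown: all four cells are in the hopper, the empty tray is flat on the shelf and released, and the fingertips hold the paddle about level with roughly 8 N.

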